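Build the drip stand, then hold the carafe stopper over it in the tongs

TASK

Finish the little drip stand: lay the two loose wooden slats flat crosswise on the two that already lie side by side, one near each end of them, so that the four make an even, square frame. Then, using only the kitchen tongs because the carafe stopper has just been sterilised and the gripper must never touch it, close the tongs on the stopper, lift it and bring it over the middle of the stand, at least 5 cm above the slats. Finish while holding it there in the squeezed tongs, still and not let go, and leave the carafe, teacup and mesh filter where they are.

Things in the scene. Friction and masses are not known exactly. Their poses are not given: they have to be found in the camera images.
- slat_1: Lower slat of the stand, loose on the worktop: plain wood, 150 x 20 x 12 mm (x long, y wide, z high). Origin: centre of its underside. The other lower slat lies parallel, 90 mm away (centres) towards its +y; the middle of the stand is x = 0, y = +45 mm in this frame. The upper slats belong at about x = +45 and -45 mm, y = +45 mm, z = 12 mm, their length along this y.
- slat_2: The other lower slat of the stand, same size and frame, parallel to slat_1.
- slat_3: Loose slat lying apart on the worktop, to be laid on the stand: same size, 150 x 20 x 12 mm, x along its length, origin at the centre of its underside.
- slat_4: Second loose slat to be laid on the stand: same size and frame as slat_3.
- tongs: Sprung steel kitchen tongs, about 90 g, lying on their side: the arms lie left and right and stand 22 mm high. Origin: underside of the hinge pin (radius 9 mm); x runs along the middle line to the jaws, z up. Arms: 3 mm strips ending at x = 190 mm, coupled to move alike; they spring open when let go. Flat jaws from x = 140 to 190 mm.
- tongs_grip (a point): Where to grip the tongs: on the middle line at x = 90 mm of the tongs, 11 mm above their underside; axes as the tongs. Squeeze the arms from outside, closing along y. Outside width here 53 mm relaxed, 31 mm closed on the stopper. Takes 3.3 N at the start, 5.3 N closed on the stopper; 55 percent of any extra reaches the jaws. 20 to 25 N of grip holds the stopper well.
- tongs_jaws (a point): Middle between the jaws, where the item's centre belongs: x = 165 mm of the tongs, 11 mm above their underside; axes as the tongs. The jaws stand 78 mm apart (inside) relaxed, about 62 mm when the arms are squeezed to 44 mm at tongs_grip for carrying.
- tongs_left (a joint): Squeeze of each arm of the tongs about the hinge pin, rad: 0 relaxed and open, about 0.12 closed on the stopper, 0.23 fully shut on nothing.
- stopper: Dark rubber carafe stopper standing upright on the worktop: cylinder 38 mm diameter, 42 mm high, straight sides up to 36 mm, bevelled top; about 35 g. Origin: centre of its underside, z up. May be touched with the tongs only.
- carafe: Bystander: empty glass carafe, 92 mm wide, 170 mm high, upright. Origin: centre of its underside.
- teacup: Bystander: white teacup 84 mm wide, 60 mm high, on its 140 mm saucer. Origin: centre of the cup's underside.
- filter: Bystander: grey cylindrical dishwasher mesh filter, 78 mm wide, 104 mm high with its bail. Origin: centre of its underside.
Things that resemble listed ones, but are neither listed nor needed, are in the scene too. Leave any red look-alike of the slat_3 alone.

How it is judged:
By the outcome, as a careful person would: the job done as asked, in the order asked, and still so for the second after the job is handed in, while the arm keeps its last pose, push and grip.
It also fails if it takes over 72 s, if anything falls off the work surface, if the arm or the gripper's body presses on something with over 40 N, if the wrist force passes 120 N, or if a joint passes its speed limit or range.

ROBOT

A 6-joint arm with a two-finger parallel gripper is mounted at the origin on the work surface. World frame = base frame: x ahead of the robot, y to its left, z up, the work surface at z = 0. Lengths are in m, angles in rad, forces in N, time in s.
With the tool pointing down it reaches from about 0.275 to 0.975 m from the base axis. Payload 8.4 kg.
Tool frame: the origin (TCP) lies midway between the tips of the shut fingers; the grasp point (between the pads) lies 19 mm behind it; z points along the fingers, y is the line along which they close (so a half turn about z gives the same grasp; the last joint's range is limited). The gripper opens to 92 mm and grips with 3 to 60 N. Pads are 20 mm wide; open, the fingers measure 128 mm over their backs; the gripper's body (75 mm by 189 mm) begins 69 mm behind the grasp point.
Start: joints at [-1.334, 0.353, 1.633, -0, 1.155, -0.002], TCP at [0.148, -0.607, 0.215] pointing down, gripper open.
Joint ranges: [-2.63, 2.63], [-0.92, 2.1], [0.06, 2.66], [-1.3, 4.44], [0, 2.69], [-3.02, 3.02]. Speed limits (rad/s): [2.22, 2.22, 2.79, 3.14, 3.14, 3.14].

INTERFACE

Orientations are given as a unit quaternion [x, y, z, w].
In Python, from station import manip gives the robot as it stands.
- The arm moves only by the tool servo_tool, never from a script. Its argument "rows" is a list of rows, each an object of numbers: "hand": the opening, from -1 (shut) to 1 (fully open); "tx", "ty", "tz": the shift along the tool's x, y, z in m; "wx", "wy", "wz": the turn, a rotation vector about the tool's x, y, z in rad. A call has 1 to 12 rows; each row shifts and turns the commanded pose from where the row before left it, along the tool's axes as they then stand; what a row does not reach is not made up. A row lasts 1/8 s, in which the tool goes at most 62.5 mm and 10.7 degrees, less where a joint would pass 70% of its speed; a pose out of reach is approached as far as the arm can. A call is refused whole if a number of a shift passes 0.0625 or a number of a turn 0.188, either way. A call with a gripper value outside its range is refused whole. The fingers move at their own pace and stop on an object; "newtons" is the grip in N (left out, the last holds). Time passes only in rows, so rows that do not move let the fingers close. It gives the time, the measured TCP pose, the force, the opening and the grip force at its end, in the units of the state.
- manip.observe(): the state, without advancing time (a new reading comes with each control period).
- manip.snapshot(name): name is "scene" or "side" or "wrist"; returns a dict with "img" (384x512x3 uint8, red, green, blue), "range_z" (384x512 float32, m along the optical axis (not along the pixel's ray), 0 where there is no reading), "camera_matrix" (3x3 intrinsics, pixels), "xyz" and "rotation" of the camera in the world. Camera axes: x right, y down, z forward; pixel columns grow to the right and rows downward; lengths in m; the calibration is good to about 2 mm. A picture is of the moment at which its call begins.
- manip.hand_in(): hands the job in; it is judged then, once.
The state is a dict: "time": time; "qpos": joint angles; "dq": joint speeds; "effort": joint torques, N m; "ee_pos": TCP position; "orientation": TCP orientation; "ft_force": force on the tool from outside, world axes, zero at the start; "torque": the same for the moment, N m; "gripper_width": opening from 0.0 (shut) to 1.0 (fully open); "finger_force": force on a finger pad.
Only numpy, scipy, OpenCV 4.12 (cv2) and the standard library are available. Lean on these libraries where they do the work, as an engineer would, in place of code of your own. Each camera call takes 0.05 s, during which the arm holds its last target. There are 200 camera calls.

## Working session

There is one attempt and no reset: what is moved stays moved. The work goes in short steps, Python scripts to look and compute and a tool call to move; the robot and the scene stay as the last step left them, time stands still between calls to the robot, and variables do not carry over. Pictures are saved under pics/ and viewed, at most 13 in all, crops included, and the job is handed in when it is done.

Besides the shell and the picture viewer there is one more tool, called after "Request:" as name(argument=value, ...), one argument or row to a line, values as JSON. servo_tool: Moves the arm, as the interface text tells. Its arguments: {"type":"object","properties":{"rows":{"type":"array"},"newtons":{"type":"number"}},"required":["rows"]}

```bash
mkdir -p pics; ls; cat > h.py <<'E'
import numpy as np, cv2
from station import manip
def snap(n):
    s=manip.snapshot(n); np.savez(f'pics/{n}.npz',**{k:np.array(v) for k,v in s.items()}); return s
def load(n): return np.load(f'pics/{n}.npz')
def cloud(s):
    K=np.array(s['camera_matrix']);z=np.array(s['range_z']);h,w=z.shape
    u,v=np.meshgrid(np.arange(w),np.arange(h))
    P=np.stack([(u-K[0,2])/K[0,0]*z,(v-K[1,2])/K[1,1]*z,z],-1)
    return P@R(s).T+np.array(s['xyz'])
def R(s):
    from scipy.spatial.transform import Rotation as Ro
    r=np.array(s['rotation']); return r if r.shape==(3,3) else Ro.from_quat(r).as_matrix()
E
python3 - <<'E'
from h import *
o=manip.observe();print(o)
ims=[]
for n in ['scene','side','wrist']:
    s=snap(n);print(n,s['xyz'],np.array(s['rotation']).round(3).tolist(),np.array(s['camera_matrix']).tolist())
    cv2.imwrite(f'pics/{n}0.png',cv2.resize(s['img'][:,:,::-1],(768,576),interpolation=cv2.INTER_CUBIC))
E
```

```text
pics
{'time': 0.0, 'qpos': array([-1.33440779e+00,  3.53682485e-01,  1.63411533e+00,  1.41815650e-05,
        1.15522703e+00, -2.42588575e-03]), 'dq': array([ 0.00075297, -0.00016711, -0.0011601 ,  0.00113624,  0.00032108,
       -0.00105244]), 'effort': array([-8.96388883e-04, -5.93854094e+01, -3.34216690e+01,  6.97531924e-02,
        2.37074448e-02, -1.07856840e-04]), 'ee_pos': array([ 0.14771593, -0.60677826,  0.21385031]), 'orientation': array([ 9.92879513e-01,  1.19120781e-01, -7.71382223e-05, -7.11960292e-04]), 'ft_force': array([-0.19942345,  0.15609445,  0.08672742]), 'torque': array([-0.0147463 ,  0.05151795,  0.00855778]), 'finger_force': 0.0, 'gripper_width': 0.9982054329001282}
scene [1.10716691 0.01040224 0.83571492] [0.714, 0.627, -0.203, -0.234] [[372.3771938028015, 0.0, 263.2250450472351], [0.0, 372.3771938028015, 195.79748238647022], [0.0, 0.0, 1.0]]
side [0.1683956  0.72511293 0.91398593] [-0.245, 0.906, -0.332, 0.094] [[367.5340902150169, 0.0, 245.07467357558727], [0.0, 367.5340902150169, 192.1068533976976], [0.0, 0.0, 1.0]]
wrist [ 0.21048513 -0.5921761   0.38356665] [0.781, -0.613, -0.073, 0.092] [[276.1025216752566, 0.0, 257.18781701825986], [0.0, 276.1025216752566, 187.50207775053886], [0.0, 0.0, 1.0]]
```

View pics/scene0.png

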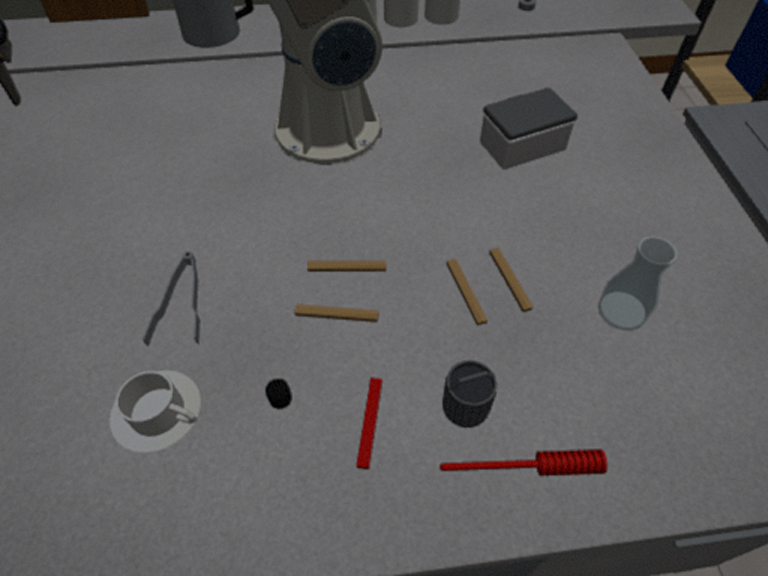

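View pics/side0.png

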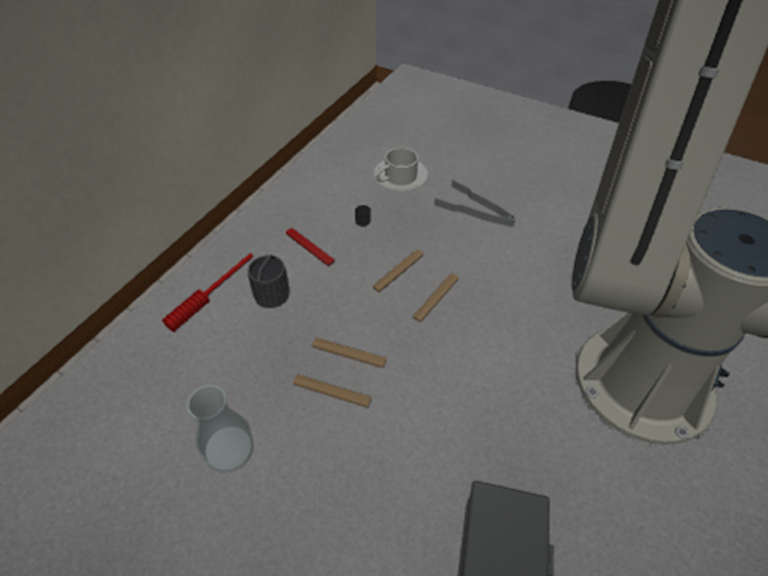

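Scene view (768 px wide): wooden slats at (346,266), (337,313), (467,291) and (511,279). There is a red look-alike at (370,422), the stopper at (279,393) and the tongs with hinge at (188,257). I'll measure them from both views.

```bash
cat > m.py <<'E'
from h import *
def wood(s):
    C=cloud(s);hsv=cv2.cvtColor(np.array(s['img']),cv2.COLOR_RGB2HSV)
    m=((hsv[...,0]>8)&(hsv[...,0]<25)&(hsv[...,1]>75)&(C[...,2]<.06)&(C[...,2]>-.02)&(C[...,0]>.1)&(C[...,0]<.9)&(abs(C[...,1])<.5)).astype(np.uint8)
    n,l,st,_=cv2.connectedComponentsWithStats(m)
    for i in range(1,n):
        if st[i,4]<60: continue
        P=C[l==i]; zt=np.median(P[:,2]); T=P[P[:,2]>np.percentile(P[:,2],40)]
        T=P[P[:,2]>.0075]
        if len(T)<20: continue
        r=cv2.minAreaRect((T[:,:2]*1000).astype(np.float32))
        b=cv2.boxPoints(r);e=max([b[1]-b[0],b[2]-b[1]],key=np.linalg.norm)
        v,u=np.where(l==i)
        print('px',u.mean().round(),v.mean().round(),'n',len(P),'ctr',np.round(r[0],1),'size',np.round(r[1],1),'yaw',np.degrees(np.arctan2(e[1],e[0])).round(1)%180,'ztop',np.percentile(P[:,2],[50,90]).round(4))
E
python3 - <<'E'
from m import *
for n in ['scene','side']:
    s=load(n);print(n);wood(s);C=cloud(s)
    z=C[...,2]
    m=(C[...,0]>.3)&(C[...,0]<.9)&(C[...,1]>-.45)&(C[...,1]<.5)
    print('table z',np.median(z[m]))
    m=(m&(z>.008)&(z<.3)).astype(np.uint8)
    k,l,st,c=cv2.connectedComponentsWithStats(m)
    for i in range(1,k):
        if st[i,4]>25:
            P=C[l==i];print(c[i].round(),st[i,4],'lo',P.min(0).round(3),'hi',P.max(0).round(3))
E
```

```text
scene
px 340.0 186.0 n 323 ctr [498.8 310.7] size [147.4  20. ] yaw 10.7 ztop [0.0106 0.0127]
px 311.0 194.0 n 324 ctr [515.4 222.4] size [149.  19.] yaw 11.0 ztop [0.0106 0.0126]
px 230.0 177.0 n 356 ctr [429.4   8.2] size [145.8  20.1] yaw 83.0 ztop [0.0105 0.0129]
px 224.0 208.0 n 393 ctr [535.3 -17.7] size [147.4  20.6] yaw 77.4 ztop [0.0106 0.0127]
table z -0.0004934318041565633
[420. 192.] 1348 lo [0.555 0.45  0.008] hi [0.638 0.5   0.17 ]
[341. 185.] 299 lo [0.425 0.289 0.008] hi [0.573 0.334 0.016]
[117. 197.] 403 lo [ 0.364 -0.349  0.008] hi [ 0.565 -0.259  0.026]
[232. 176.] 306 lo [ 0.411 -0.064  0.008] hi [0.447 0.084 0.016]
[311. 194.] 306 lo [0.44  0.201 0.008] hi [0.589 0.246 0.015]
[224. 207.] 353 lo [ 0.511 -0.089  0.008] hi [0.56  0.057 0.015]
[313. 261.] 1269 lo [0.701 0.138 0.008] hi [0.777 0.214 0.105]
[103. 273.] 2468 lo [ 0.618 -0.383  0.008] hi [ 0.756 -0.243  0.067]
[246. 282.] 495 lo [ 0.672 -0.006  0.008] hi [0.821 0.047 0.016]
[185. 261.] 262 lo [ 0.669 -0.137  0.008] hi [ 0.707 -0.101  0.044]
[363. 308.] 1135 lo [0.832 0.115 0.008] hi [0.877 0.359 0.037]

[... 396 characters left out ...]
3.] 730 lo [ 0.614 -0.381  0.008] hi [ 0.753 -0.239  0.069]
[319. 137.] 349 lo [ 0.363 -0.346  0.008] hi [ 0.563 -0.252  0.027]
[242. 143.] 126 lo [ 0.665 -0.133  0.008] hi [ 0.702 -0.095  0.046]
[207. 164.] 189 lo [ 0.67  -0.001  0.008] hi [0.819 0.054 0.017]
[265. 180.] 213 lo [ 0.507 -0.09   0.008] hi [0.556 0.06  0.017]
[132. 200.] 535 lo [0.83  0.122 0.009] hi [0.874 0.364 0.04 ]
[179. 187.] 759 lo [0.695 0.142 0.008] hi [0.772 0.219 0.106]
[290. 198.] 238 lo [ 0.407 -0.063  0.008] hi [0.442 0.088 0.017]
[233. 235.] 302 lo [0.437 0.204 0.008] hi [0.586 0.25  0.017]
[221. 260.] 350 lo [0.421 0.292 0.008] hi [0.568 0.337 0.017]
[150. 276.] 686 lo [0.544 0.455 0.008] hi [0.624 0.5   0.173]
```

View pics/wrist0.png

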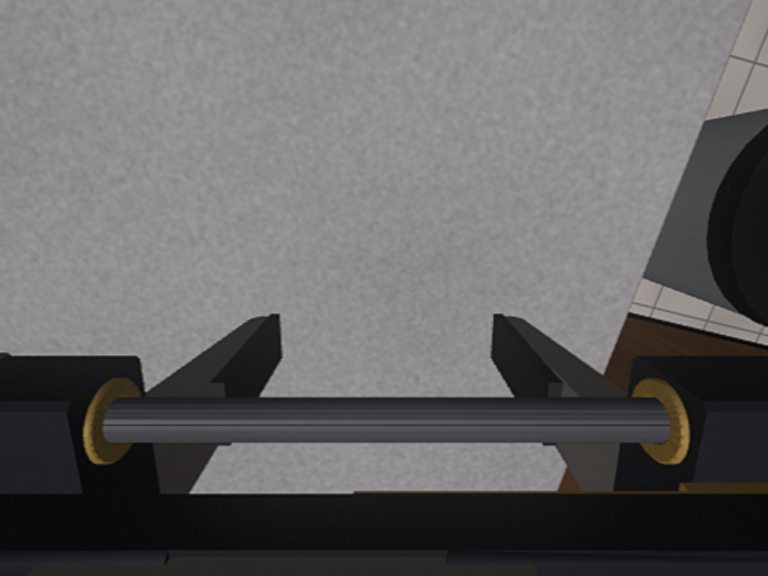

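The stand is the pair with px centres (311,194) and (340,186) at native 512 px. They are parallel at 10.8° and 89.6 mm apart, so slat_1 is at about (.514,.225). The loose slats are (230,177) and (224,208): they differ by 6° in yaw and sit further apart. Red (246,282) is the look-alike, so I'll leave it. The two static cameras disagree by about 5 mm, so I'll refine from the wrist camera.

```bash
cat > plan.py <<'E'
from h import *
from scipy.spatial.transform import Rotation as Ro
def plan(xyz,yaw,n,start=None):
    """constant row repeated n times, tool down with tool-x at yaw deg; start=(xyz,yaw)"""
    if start is None:
        o=manip.observe();p,r=o['ee_pos'],Ro.from_quat(o['orientation'])
    else: p=np.array(start[0]);r=D(start[1])
    d=r.inv()*D(yaw);w=d.as_rotvec()/n
    S=sum(Ro.from_rotvec(w*k).as_matrix() for k in range(n))
    t=np.linalg.solve(S,r.inv().apply(np.array(xyz)-p))
    print(n,'x t',t.round(4),'w',w.round(4))
def D(yaw):
    a=np.radians(yaw)/2; return Ro.from_quat([np.cos(a),np.sin(a),0,0])
def now():
    o=manip.observe();r=Ro.from_quat(o['orientation']).as_matrix()
    print('t',round(o['time'],2),'p',np.round(o['ee_pos'],4),'yaw',np.degrees(np.arctan2(r[1,0],r[0,0])).round(2),'tilt',np.round(r[:2,2],4),'F',np.round(o['ft_force'],1),'w',round(o['gripper_width']*92,1),'ff',round(o['finger_force'],1),'q',np.round(o['qpos'],2))
E
python3 -c "
from plan import *
now();plan([.47,-.08,.25],80,12)"
```

```text
t 0.15 p [ 0.1477 -0.6069  0.214 ] yaw 13.68 tilt [-0.0003  0.0011] F [ 0.2 -0.1  0.3] w 92.1 ff 0.0 q [-1.33  0.35  1.63 -0.    1.16 -0.  ]
12 x t [ 0.0527 -0.0136 -0.003 ] w [-0.0001 -0.0001 -0.0965]
```

Request:
servo_tool(
  rows=[
    {"tx": 0.0527,"ty": -0.0136,"tz": -0.003,"wz": -0.0965,"hand": 1},
    {"tx": 0.0527,"ty": -0.0136,"tz": -0.003,"wz": -0.0965},
    {"tx": 0.0527,"ty": -0.0136,"tz": -0.003,"wz": -0.0965},
    {"tx": 0.0527,"ty": -0.0136,"tz": -0.003,"wz": -0.0965},
    {"tx": 0.0527,"ty": -0.0136,"tz": -0.003,"wz": -0.0965},
    {"tx": 0.0527,"ty": -0.0136,"tz": -0.003,"wz": -0.0965},
    {"tx": 0.0527,"ty": -0.0136,"tz": -0.003,"wz": -0.0965},
    {"tx": 0.0527,"ty": -0.0136,"tz": -0.003,"wz": -0.0965},
    {"tx": 0.0527,"ty": -0.0136,"tz": -0.003,"wz": -0.0965},
    {"tx": 0.0527,"ty": -0.0136,"tz": -0.003,"wz": -0.0965},
    {"tx": 0.0527,"ty": -0.0136,"tz": -0.003,"wz": -0.0965},
    {"tx": 0.0527,"ty": -0.0136,"tz": -0.003,"wz": -0.0965},
  ],
)

```text
validation failed for argument at $.ro...
```

```bash
python3 -c "
from plan import *; from m import *
now();s=snap('wrist');now();wood(s);cv2.imwrite('pics/w1.png',cv2.resize(s['img'][:,:,::-1],(768,576)))"
```

```text
t 0.15 p [ 0.1477 -0.6069  0.214 ] yaw 13.68 tilt [-0.0003  0.0011] F [ 0.2 -0.1  0.3] w 92.1 ff 0.0 q [-1.33  0.35  1.63 -0.    1.16 -0.  ]
t 0.2 p [ 0.1478 -0.607   0.2141] yaw 13.68 tilt [-0.0002  0.0008] F [ 0.1  0.6 -0.1] w 92.1 ff 0.0 q [-1.33  0.35  1.63  0.    1.16 -0.  ]
```

View pics/w1.png

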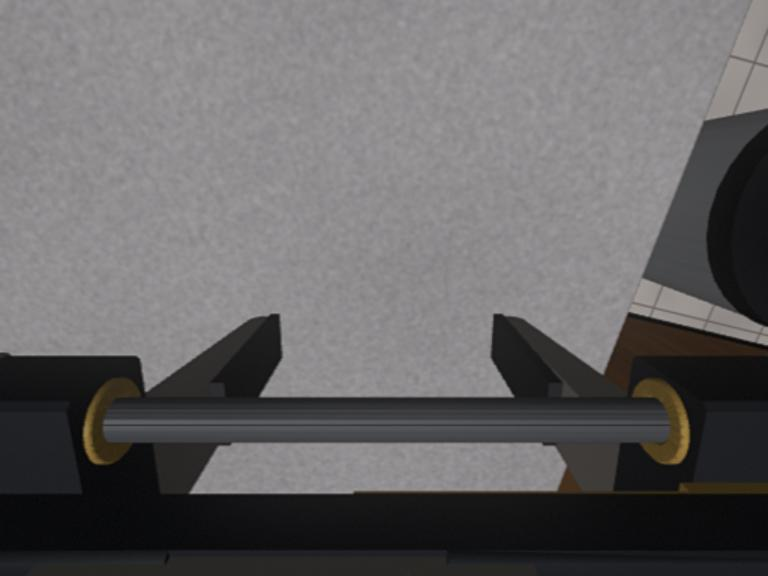

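The picture is unchanged because the call was refused. I'll give every row all its fields.

Request:
servo_tool(
  rows=[
    {"hand": 1,"tx": 0.0527,"ty": -0.0136,"tz": -0.003,"wx": 0,"wy": 0,"wz": -0.0965},
    {"hand": 1,"tx": 0.0527,"ty": -0.0136,"tz": -0.003,"wx": 0,"wy": 0,"wz": -0.0965},
    {"hand": 1,"tx": 0.0527,"ty": -0.0136,"tz": -0.003,"wx": 0,"wy": 0,"wz": -0.0965},
    {"hand": 1,"tx": 0.0527,"ty": -0.0136,"tz": -0.003,"wx": 0,"wy": 0,"wz": -0.0965},
    {"hand": 1,"tx": 0.0527,"ty": -0.0136,"tz": -0.003,"wx": 0,"wy": 0,"wz": -0.0965},
    {"hand": 1,"tx": 0.0527,"ty": -0.0136,"tz": -0.003,"wx": 0,"wy": 0,"wz": -0.0965},
    {"hand": 1,"tx": 0.0527,"ty": -0.0136,"tz": -0.003,"wx": 0,"wy": 0,"wz": -0.0965},
    {"hand": 1,"tx": 0.0527,"ty": -0.0136,"tz": -0.003,"wx": 0,"wy": 0,"wz": -0.0965},
    {"hand": 1,"tx": 0.0527,"ty": -0.0136,"tz": -0.003,"wx": 0,"wy": 0,"wz": -0.0965},
    {"hand": 1,"tx": 0.0527,"ty": -0.0136,"tz": -0.003,"wx": 0,"wy": 0,"wz": -0.0965},
    {"hand": 1,"tx": 0.0527,"ty": -0.0136,"tz": -0.003,"wx": 0,"wy": 0,"wz": -0.0965},
    {"hand": 1,"tx": 0.0527,"ty": -0.0136,"tz": -0.003,"wx": 0,"wy": 0,"wz": -0.0965},
  ],
)

```text
time: 1.7
ee_pos: [0.47, -0.0787, 0.2507]
orientation: [0.765, 0.644, 0.0, 0.0]
ft_force: [0.4, 0.7, -0.2]
gripper_width: 0.996
finger_force: 0.0
```

```bash
python3 -c "
from plan import *; from m import *
manip.snapshot('wrist');now();s=snap('wrist');now();wood(s);cv2.imwrite('pics/w1.png',cv2.resize(s['img'][:,:,::-1],(768,576)))"
```

```text
t 1.75 p [ 0.4696 -0.0737  0.2509] yaw 80.54 tilt [0.0001 0.0032] F [-1.2  3.3 -0.2] w 92.1 ff 0.0 q [-0.16  0.08  1.9   0.    1.16  0.  ]
t 1.8 p [ 0.4697 -0.0764  0.2508] yaw 80.4 tilt [0.0002 0.0013] F [-0.  -1.4  0.5] w 92.0 ff 0.0 q [-0.17  0.08  1.9   0.    1.16  0.  ]
px 219.0 111.0 n 1428 ctr [427.5  10.1] size [148.5  19.3] yaw 83.1 ztop [0.0116 0.0125]
px 295.0 117.0 n 1415 ctr [532.9 -16.5] size [148.8  18.8] yaw 77.4 ztop [0.0114 0.0125]
```

View pics/w1.png

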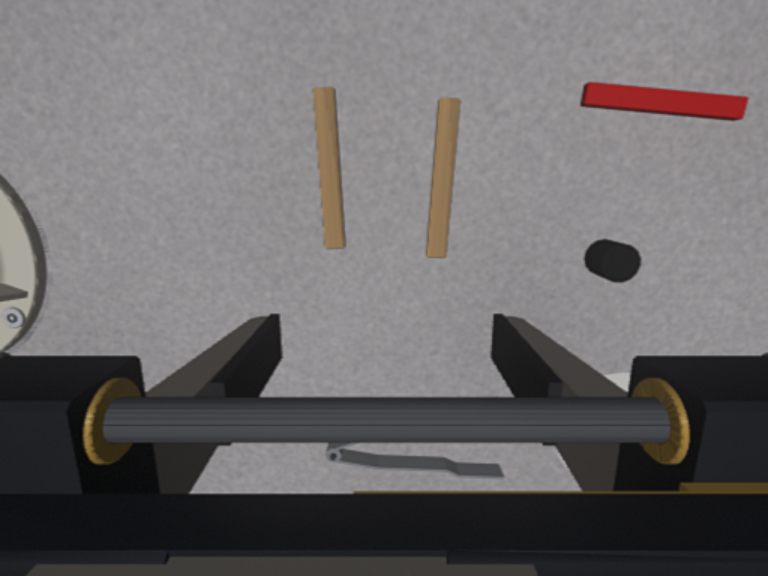

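The loose slats are clear at (328,167) and (443,177), matching the mean of the static cameras. Next I grip slat A.

```bash
python3 -c "
from plan import *
plan([.4275,.0102,.05],83.1,5);plan([.4275,.0102,.004],83.1,3,([.4275,.0102,.05],83.1))"
```

```text
5 x t [ 0.0158 -0.0109  0.0402] w [-0.     -0.0003 -0.0094]
3 x t [0.     0.     0.0153] w [0. 0. 0.]
```

Request:
servo_tool(
  rows=[
    {"hand": 0.2,"tx": 0.0158,"ty": -0.0109,"tz": 0.0402,"wx": 0,"wy": 0,"wz": -0.0094},
    {"hand": 0.2,"tx": 0.0158,"ty": -0.0109,"tz": 0.0402,"wx": 0,"wy": 0,"wz": -0.0094},
    {"hand": 0.2,"tx": 0.0158,"ty": -0.0109,"tz": 0.0402,"wx": 0,"wy": 0,"wz": -0.0094},
    {"hand": 0.2,"tx": 0.0158,"ty": -0.0109,"tz": 0.0402,"wx": 0,"wy": 0,"wz": -0.0094},
    {"hand": 0.2,"tx": 0.0158,"ty": -0.0109,"tz": 0.0402,"wx": 0,"wy": 0,"wz": -0.0094},
    {"hand": 0.2,"tx": 0,"ty": 0,"tz": 0,"wx": 0,"wy": 0,"wz": 0},
    {"hand": 0.2,"tx": 0,"ty": 0,"tz": 0,"wx": 0,"wy": 0,"wz": 0},
  ],
  newtons=20,
)

```text
time: 2.68
ee_pos: [0.4294, 0.0054, 0.0506]
orientation: [0.751, 0.661, 0.0, 0.0]
ft_force: [-0.0, -0.2, -0.4]
gripper_width: 0.601
finger_force: 0.0
```

```bash
python3 -c "
from plan import *
now();plan([.4275,.0102,.004],83.1,3)"
```

```text
t 2.67 p [0.4294 0.0054 0.0506] yaw 82.7 tilt [ 0.0011 -0.0002] F [-0.  -0.2 -0.4] w 55.3 ff 0.0 q [ 0.01  0.31  2.17 -0.    0.66  0.14]
3 x t [ 0.0015 -0.0008  0.0155] w [ 0.0004  0.     -0.0023]
```

Request:
servo_tool(
  rows=[
    {"hand": 0.2,"tx": 0.0015,"ty": -0.0008,"tz": 0.0155,"wx": 0,"wy": 0,"wz": -0.0023},
    {"hand": 0.2,"tx": 0.0015,"ty": -0.0008,"tz": 0.0155,"wx": 0,"wy": 0,"wz": -0.0023},
    {"hand": 0.2,"tx": 0.0015,"ty": -0.0008,"tz": 0.0155,"wx": 0,"wy": 0,"wz": -0.0023},
    {"hand": 0.2,"tx": 0,"ty": 0,"tz": 0,"wx": 0,"wy": 0,"wz": 0},
    {"hand": -1,"tx": 0,"ty": 0,"tz": 0,"wx": 0,"wy": 0,"wz": 0},
    {"hand": -1,"tx": 0,"ty": 0,"tz": 0,"wx": 0,"wy": 0,"wz": 0},
    {"hand": -1,"tx": 0,"ty": 0,"tz": 0,"wx": 0,"wy": 0,"wz": 0},
    {"hand": -1,"tx": 0,"ty": 0,"tz": 0,"wx": 0,"wy": 0,"wz": 0},
  ],
  newtons=20,
)

```text
time: 3.68
ee_pos: [0.4267, 0.0108, 0.0034]
orientation: [0.748, 0.663, 0.0, 0.0]
ft_force: [0.3, -0.6, 5.2]
gripper_width: 0.215
finger_force: 20.0
```

```bash
python3 -c "
from plan import *
now();o=manip.observe()['ee_pos']
plan(o+[0,0,.116],83.1,2); plan([.4614,.15,.12],100.8,4,(o+[0,0,.116],83.1))"
```

```text
t 3.67 p [0.4267 0.0108 0.0034] yaw 83.12 tilt [ 0.0005 -0.    ] F [ 0.3 -0.6  5.2] w 19.8 ff 20.0 q [ 0.02  0.4   2.2  -0.    0.54  0.14]
2 x t [ 0.     0.    -0.058] w [ 0.0003 -0.      0.0002]
4 x t [ 0.035   0.0086 -0.0002] w [ 0.      0.     -0.0772]
```

Request:
servo_tool(
  rows=[
    {"hand": -1,"tx": 0,"ty": 0,"tz": -0.038,"wx": 0,"wy": 0,"wz": 0},
    {"hand": -1,"tx": 0,"ty": 0,"tz": -0.058,"wx": 0,"wy": 0,"wz": 0},
    {"hand": -1,"tx": 0,"ty": 0,"tz": -0.058,"wx": 0,"wy": 0,"wz": 0},
    {"hand": -1,"tx": 0.035,"ty": 0.0086,"tz": 0,"wx": 0,"wy": 0,"wz": -0.0772},
    {"hand": -1,"tx": 0.035,"ty": 0.0086,"tz": 0,"wx": 0,"wy": 0,"wz": -0.0772},
    {"hand": -1,"tx": 0.035,"ty": 0.0086,"tz": 0,"wx": 0,"wy": 0,"wz": -0.0772},
    {"hand": -1,"tx": 0.035,"ty": 0.0086,"tz": 0,"wx": 0,"wy": 0,"wz": -0.0772},
    {"hand": -1,"tx": 0,"ty": 0,"tz": 0,"wx": 0,"wy": 0,"wz": 0},
    {"hand": -1,"tx": 0,"ty": 0,"tz": 0,"wx": 0,"wy": 0,"wz": 0},
  ],
  newtons=20,
)

```text
time: 4.8
ee_pos: [0.4608, 0.1497, 0.1568]
orientation: [0.637, 0.771, -0.0, -0.0]
ft_force: [0.0, 0.8, -0.3]
gripper_width: 0.217
finger_force: 20.0
```

```bash
sed -i 's/C\[...,2\]<.06/C[...,2]<.025/' m.py; python3 -c "
from plan import *; from m import *
now();s=snap('wrist');wood(s);cv2.imwrite('pics/w2.png',cv2.resize(s['img'][:,:,::-1],(768,576)))"
```

```text
t 4.8 p [0.4608 0.1497 0.1568] yaw 100.8 tilt [-0.0008 -0.0005] F [ 0.   0.8 -0.3] w 20.0 ff 20.0 q [ 0.31  0.21  1.98 -0.    0.95  0.12]
px 322.0 34.0 n 3186 ctr [496.7 312.7] size [148.7  20.3] yaw 11.0 ztop [0.0114 0.0124]
px 329.0 122.0 n 1931 ctr [527.  226.9] size [121.6  18.5] yaw 10.8 ztop [0.0114 0.0123]
px 283.0 315.0 n 396 ctr [531.6 -23.3] size [49.3 19.9] yaw 77.9 ztop [0.0112 0.0121]
```

View pics/w2.png

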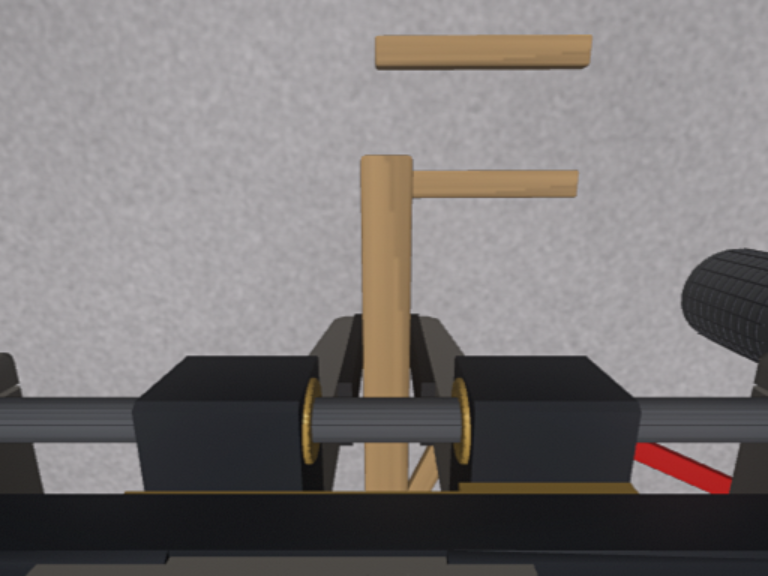

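```bash
python3 -c "
from plan import *
plan([.4612,.2608,.035],100.85,4)"
```

```text
4 x t [0.0273 0.0053 0.0305] w [-0.0002  0.0001 -0.0004]
```

Request:
servo_tool(
  rows=[
    {"hand": -1,"tx": 0.0273,"ty": 0.0053,"tz": 0.0305,"wx": 0,"wy": 0,"wz": 0},
    {"hand": -1,"tx": 0.0273,"ty": 0.0053,"tz": 0.0305,"wx": 0,"wy": 0,"wz": 0},
    {"hand": -1,"tx": 0.0273,"ty": 0.0053,"tz": 0.0305,"wx": 0,"wy": 0,"wz": 0},
    {"hand": -1,"tx": 0.0273,"ty": 0.0053,"tz": 0.0305,"wx": 0,"wy": 0,"wz": 0},
    {"hand": -1,"tx": 0,"ty": 0,"tz": 0,"wx": 0,"wy": 0,"wz": 0},
    {"hand": -1,"tx": 0,"ty": 0,"tz": 0,"wx": 0,"wy": 0,"wz": 0},
  ],
  newtons=20,
)

```text
time: 5.6
ee_pos: [0.4618, 0.2603, 0.0356]
orientation: [0.638, 0.77, -0.0, 0.0]
ft_force: [-0.3, -0.4, -0.4]
gripper_width: 0.22
finger_force: 20.0
```

```bash
python3 -c "
from plan import *
now();plan([.4612,.2608,.016],100.85,3)"
```

```text
t 5.6 p [0.4618 0.2603 0.0356] yaw 100.77 tilt [-0.0002 -0.0004] F [-0.3 -0.4 -0.4] w 20.3 ff 20.0 q [ 0.51  0.45  1.97 -0.    0.72  0.32]
3 x t [ 0.0002 -0.0002  0.0065] w [-0.0001  0.0001 -0.0004]
```

Request:
servo_tool(
  rows=[
    {"hand": -1,"tx": 0.0002,"ty": -0.0002,"tz": 0.0065,"wx": 0,"wy": 0,"wz": 0},
    {"hand": -1,"tx": 0.0002,"ty": -0.0002,"tz": 0.0065,"wx": 0,"wy": 0,"wz": 0},
    {"hand": -1,"tx": 0.0002,"ty": -0.0002,"tz": 0.006,"wx": 0,"wy": 0,"wz": 0},
    {"hand": -1,"tx": 0,"ty": 0,"tz": 0,"wx": 0,"wy": 0,"wz": 0},
    {"hand": -1,"tx": 0,"ty": 0,"tz": 0,"wx": 0,"wy": 0,"wz": 0},
    {"hand": -0.1,"tx": 0,"ty": 0,"tz": 0,"wx": 0,"wy": 0,"wz": 0},
    {"hand": -0.1,"tx": 0,"ty": 0,"tz": 0,"wx": 0,"wy": 0,"wz": 0},
    {"hand": -0.1,"tx": 0,"ty": 0,"tz": 0,"wx": 0,"wy": 0,"wz": 0},
    {"hand": -0.1,"tx": 0,"ty": 0,"tz": -0.02,"wx": 0,"wy": 0,"wz": 0},
    {"hand": -0.1,"tx": 0,"ty": 0,"tz": -0.06,"wx": 0,"wy": 0,"wz": 0},
  ],
  newtons=20,
)

```text
time: 6.85
ee_pos: [0.459, 0.2607, 0.0946]
orientation: [0.637, 0.771, -0.003, -0.001]
ft_force: [1.2, -0.6, -0.0]
gripper_width: 0.447
finger_force: 0.0
```

```bash
python3 -c "
from plan import *
now();p=[.461,.261,.096]; 
plan([.533,-.0162,.06],77.3,7,(p,100.8))"
```

```text
t 6.85 p [0.459  0.2607 0.0946] yaw 100.82 tilt [-0.0051 -0.0029] F [ 1.2 -0.6 -0. ] w 41.1 ff 0.0 q [ 0.51  0.36  1.94 -0.    0.85  0.33]
7 x t [-0.04    0.0098  0.0051] w [0.     0.     0.0586]
```

Request:
servo_tool(
  rows=[
    {"hand": 0.2,"tx": -0.04,"ty": 0.0098,"tz": 0.0051,"wx": 0,"wy": 0,"wz": 0.0586},
    {"hand": 0.2,"tx": -0.04,"ty": 0.0098,"tz": 0.0051,"wx": 0,"wy": 0,"wz": 0.0586},
    {"hand": 0.2,"tx": -0.04,"ty": 0.0098,"tz": 0.0051,"wx": 0,"wy": 0,"wz": 0.0586},
    {"hand": 0.2,"tx": -0.04,"ty": 0.0098,"tz": 0.0051,"wx": 0,"wy": 0,"wz": 0.0586},
    {"hand": 0.2,"tx": -0.04,"ty": 0.0098,"tz": 0.0051,"wx": 0,"wy": 0,"wz": 0.0586},
    {"hand": 0.2,"tx": -0.04,"ty": 0.0098,"tz": 0.0051,"wx": 0,"wy": 0,"wz": 0.0586},
    {"hand": 0.2,"tx": -0.04,"ty": 0.0098,"tz": 0.0051,"wx": 0,"wy": 0,"wz": 0.0586},
    {"hand": 0.2,"tx": 0,"ty": 0,"tz": 0,"wx": 0,"wy": 0,"wz": 0},
    {"hand": 0.2,"tx": 0,"ty": 0,"tz": 0,"wx": 0,"wy": 0,"wz": 0},
  ],
  newtons=20,
)

```text
time: 7.98
ee_pos: [0.5326, -0.015, 0.0604]
orientation: [0.781, 0.625, 0.0, -0.0]
ft_force: [-0.2, 0.0, 0.5]
gripper_width: 0.599
finger_force: 0.0
```

```bash
python3 -c "
from plan import *; from m import *
now();plan([.533,-.0162,.004],77.3,3)
s=snap('scene');wood(s);s=snap('side');wood(s)"
```

```text
t 7.97 p [ 0.5326 -0.015   0.0604] yaw 77.3 tilt [-0.0001  0.0003] F [-0.2  0.   0.5] w 55.1 ff 0.0 q [-0.03  0.41  1.95  0.    0.77  0.19]
3 x t [-0.0004  0.0002  0.0188] w [-0.0001 -0.0001  0.    ]
px 324.0 186.0 n 878 ctr [507.5 268.9] size [148.1 147.6] yaw 11.6 ztop [0.0119 0.0234]
px 224.0 208.0 n 370 ctr [535.6 -17.8] size [147.8  21.7] yaw 77.4 ztop [0.0107 0.0127]
px 261.0 183.0 n 156 ctr [534.9   5.1] size [110.3  20.2] yaw 76.6 ztop [0.0117 0.0139]
px 229.0 249.0 n 791 ctr [504.9 272.7] size [149.4 149.3] yaw 11.3 ztop [0.0129 0.024 ]
```

Request:
servo_tool(
  rows=[
    {"hand": 0.2,"tx": -0.0004,"ty": 0.0002,"tz": 0.0188,"wx": 0,"wy": 0,"wz": 0},
    {"hand": 0.2,"tx": -0.0004,"ty": 0.0002,"tz": 0.0188,"wx": 0,"wy": 0,"wz": 0},
    {"hand": 0.2,"tx": -0.0004,"ty": 0.0002,"tz": 0.0188,"wx": 0,"wy": 0,"wz": 0},
    {"hand": 0.2,"tx": 0,"ty": 0,"tz": 0,"wx": 0,"wy": 0,"wz": 0},
    {"hand": -1,"tx": 0,"ty": 0,"tz": 0,"wx": 0,"wy": 0,"wz": 0},
    {"hand": -1,"tx": 0,"ty": 0,"tz": 0,"wx": 0,"wy": 0,"wz": 0},
    {"hand": -1,"tx": 0,"ty": 0,"tz": 0,"wx": 0,"wy": 0,"wz": 0},
    {"hand": -1,"tx": 0,"ty": 0,"tz": 0,"wx": 0,"wy": 0,"wz": 0},
    {"hand": -1,"tx": 0,"ty": 0,"tz": -0.03,"wx": 0,"wy": 0,"wz": 0},
    {"hand": -1,"tx": 0,"ty": 0,"tz": -0.05,"wx": 0,"wy": 0,"wz": 0},
  ],
  newtons=20,
)

```text
time: 9.32
ee_pos: [0.5316, -0.0167, 0.0836]
orientation: [0.781, 0.625, -0.001, -0.001]
ft_force: [1.6, -0.4, -0.1]
gripper_width: 0.222
finger_force: 20.0
```

```bash
python3 -c "
from plan import *; from m import *
now(); plan([.5496,.2776,.06],100.85,7,([.533,-.0162,.084],77.3))"
```

```text
t 9.32 p [ 0.5316 -0.0167  0.0836] yaw 77.3 tilt [-0.0035  0.0001] F [ 1.6 -0.4 -0.1] w 20.4 ff 20.0 q [-0.03  0.38  1.94 -0.    0.83  0.19]
7 x t [0.0423 0.0005 0.0034] w [ 0.      0.     -0.0587]
```

Request:
servo_tool(
  rows=[
    {"hand": -1,"tx": 0.0423,"ty": 0.0005,"tz": 0.0034,"wx": 0,"wy": 0,"wz": -0.0587},
    {"hand": -1,"tx": 0.0423,"ty": 0.0005,"tz": 0.0034,"wx": 0,"wy": 0,"wz": -0.0587},
    {"hand": -1,"tx": 0.0423,"ty": 0.0005,"tz": 0.0034,"wx": 0,"wy": 0,"wz": -0.0587},
    {"hand": -1,"tx": 0.0423,"ty": 0.0005,"tz": 0.0034,"wx": 0,"wy": 0,"wz": -0.0587},
    {"hand": -1,"tx": 0.0423,"ty": 0.0005,"tz": 0.0034,"wx": 0,"wy": 0,"wz": -0.0587},
    {"hand": -1,"tx": 0.0423,"ty": 0.0005,"tz": 0.0034,"wx": 0,"wy": 0,"wz": -0.0587},
    {"hand": -1,"tx": 0.0423,"ty": 0.0005,"tz": 0.0034,"wx": 0,"wy": 0,"wz": -0.0587},
    {"hand": -1,"tx": 0,"ty": 0,"tz": 0,"wx": 0,"wy": 0,"wz": 0},
    {"hand": -1,"tx": 0,"ty": 0,"tz": 0,"wx": 0,"wy": 0,"wz": 0},
  ],
  newtons=20,
)

```text
time: 10.45
ee_pos: [0.5496, 0.2765, 0.0601]
orientation: [0.637, 0.771, -0.0, 0.0]
ft_force: [-0.4, -0.1, -0.7]
gripper_width: 0.214
finger_force: 20.0
```

```bash
python3 -c "
from plan import *; from m import *
now(); plan([.5496,.2776,.016],100.85,4)
s=snap('wrist');C=cloud(s);z=C[...,2];hsv=cv2.cvtColor(s['img'],cv2.COLOR_RGB2HSV)
w=(hsv[...,1]>75)&(hsv[...,0]>8)&(hsv[...,0]<25)
for lo,hi,nm in [(.019,.028,'upper'),(.009,.016,'lower')]:
    m=(w&(z>lo)&(z<hi)&(C[...,1]>.1)).astype(np.uint8);n,l,st,c=cv2.connectedComponentsWithStats(m)
    for i in range(1,n):
        if st[i,4]>150:
            r=cv2.minAreaRect((C[l==i][:,:2]*1000).astype(np.float32));print(nm,c[i].round(),st[i,4],np.round(r[0],1),np.round(r[1],1),round(r[2],1))
"
```

```text
t 10.45 p [0.5496 0.2765 0.0601] yaw 100.85 tilt [-0.0004 -0.0005] F [-0.4 -0.1 -0.7] w 19.7 ff 20.0 q [ 0.46  0.52  1.77 -0.    0.86  0.27]
4 x t [0.0003 0.0001 0.011 ] w [-0.0001  0.0001  0.    ]
upper [140. 169.] 3607 [456.6 284.4] [ 20.5 103.1] 11.0
lower [285. 146.] 530 [562.  325.7] [16.7 19.6] 11.5
lower [116. 146.] 419 [431.  300.3] [14.2 19.1] 9.2
lower [197. 146.] 2164 [494.1 312.3] [67.4 19.1] 10.7
```

Request:
servo_tool(
  rows=[
    {"hand": -1,"tx": 0.0003,"ty": 0.0001,"tz": 0.015,"wx": 0,"wy": 0,"wz": 0},
    {"hand": -1,"tx": 0.0003,"ty": 0.0001,"tz": 0.015,"wx": 0,"wy": 0,"wz": 0},
    {"hand": -1,"tx": 0.0003,"ty": 0,"tz": 0.009,"wx": 0,"wy": 0,"wz": 0},
    {"hand": -1,"tx": 0,"ty": 0,"tz": 0.0045,"wx": 0,"wy": 0,"wz": 0},
    {"hand": -1,"tx": 0,"ty": 0,"tz": 0,"wx": 0,"wy": 0,"wz": 0},
    {"hand": -1,"tx": 0,"ty": 0,"tz": 0,"wx": 0,"wy": 0,"wz": 0},
    {"hand": -0.1,"tx": 0,"ty": 0,"tz": 0,"wx": 0,"wy": 0,"wz": 0},
    {"hand": -0.1,"tx": 0,"ty": 0,"tz": 0,"wx": 0,"wy": 0,"wz": 0},
    {"hand": -0.1,"tx": 0,"ty": 0,"tz": 0,"wx": 0,"wy": 0,"wz": 0},
    {"hand": -0.1,"tx": 0,"ty": 0,"tz": -0.02,"wx": 0,"wy": 0,"wz": 0},
    {"hand": -0.1,"tx": 0,"ty": 0,"tz": -0.06,"wx": 0,"wy": 0,"wz": 0},
    {"hand": -0.1,"tx": 0,"ty": 0,"tz": -0.06,"wx": 0,"wy": 0,"wz": 0},
  ],
  newtons=20,
)

```text
time: 12.0
ee_pos: [0.5496, 0.2778, 0.1593]
orientation: [0.637, 0.771, 0.0, 0.0]
ft_force: [0.4, 0.8, -0.2]
gripper_width: 0.448
finger_force: 0.0
```

```bash
python3 -c "
from plan import *; from m import *
now(); plan([.32,-.30,.25],-8,12)
for n in ['scene','side']:
    s=snap(n);wood(s);C=cloud(s);P=C[(C[...,2]>.012)&(C[...,2]<.03)&(C[...,0]>.35)&(C[...,0]<.58)&(C[...,1]>-.37)&(C[...,1]<-.24)]
    for a in np.arange(.36,.57,.03):
        q=P[(P[:,0]>=a)&(P[:,0]<a+.03)];print(round(a,2),len(q),np.sort(q[:,1])[[0,len(q)//4,3*len(q)//4,-1]].round(3))
    cv2.imwrite(f'pics/{n}2.png',cv2.resize(s['img'][150:230,250:400][:,:,::-1] if n=='scene' else s['img'][200:300,180:290][:,:,::-1],(600,400),interpolation=cv2.INTER_CUBIC))
"
```

```text
t 12.0 p [0.5496 0.2778 0.1593] yaw 100.85 tilt [ 0. -0.] F [ 0.4  0.8 -0.2] w 41.2 ff 0.0 q [ 0.47  0.39  1.7  -0.    1.04  0.28]
12 x t [-0.0577  0.018  -0.0076] w [ 0.     -0.      0.1583]
px 326.0 189.0 n 1106 ctr [507.6 268.3] size [149.6 147.3] yaw 10.6 ztop [0.0199 0.0238]
0.36 53 [-0.301 -0.294 -0.284 -0.277]
0.39 43 [-0.311 -0.307 -0.277 -0.272]
0.42 42 [-0.318 -0.315 -0.272 -0.27 ]
0.45 53 [-0.324 -0.32  -0.27  -0.268]
0.48 50 [-0.338 -0.331 -0.27  -0.264]
0.51 48 [-0.345 -0.34  -0.262 -0.26 ]
0.54 41 [-0.349 -0.344 -0.26  -0.259]
px 227.0 247.0 n 932 ctr [503.5 271.9] size [148.1 150.2] yaw 100.7 ztop [0.0166 0.0243]
0.36 37 [-0.299 -0.287 -0.278 -0.273]
0.39 46 [-0.311 -0.303 -0.272 -0.267]
0.42 41 [-0.318 -0.312 -0.268 -0.263]
0.45 39 [-0.326 -0.318 -0.268 -0.264]
0.48 44 [-0.34  -0.327 -0.263 -0.258]
0.51 36 [-0.342 -0.336 -0.258 -0.256]
0.54 23 [-0.345 -0.341 -0.258 -0.251]
```

Request:
servo_tool(
  rows=[
    {"hand": 0.8,"tx": -0.0577,"ty": 0.018,"tz": -0.0076,"wx": 0,"wy": 0,"wz": 0.1583},
    {"hand": 0.8,"tx": -0.0577,"ty": 0.018,"tz": -0.0076,"wx": 0,"wy": 0,"wz": 0.1583},
    {"hand": 0.8,"tx": -0.0577,"ty": 0.018,"tz": -0.0076,"wx": 0,"wy": 0,"wz": 0.1583},
    {"hand": 0.8,"tx": -0.0577,"ty": 0.018,"tz": -0.0076,"wx": 0,"wy": 0,"wz": 0.1583},
    {"hand": 0.8,"tx": -0.0577,"ty": 0.018,"tz": -0.0076,"wx": 0,"wy": 0,"wz": 0.1583},
    {"hand": 0.8,"tx": -0.0577,"ty": 0.018,"tz": -0.0076,"wx": 0,"wy": 0,"wz": 0.1583},
    {"hand": 0.8,"tx": -0.0577,"ty": 0.018,"tz": -0.0076,"wx": 0,"wy": 0,"wz": 0.1583},
    {"hand": 0.8,"tx": -0.0577,"ty": 0.018,"tz": -0.0076,"wx": 0,"wy": 0,"wz": 0.1583},
    {"hand": 0.8,"tx": -0.0577,"ty": 0.018,"tz": -0.0076,"wx": 0,"wy": 0,"wz": 0.1583},
    {"hand": 0.8,"tx": -0.0577,"ty": 0.018,"tz": -0.0076,"wx": 0,"wy": 0,"wz": 0.1583},
    {"hand": 0.8,"tx": -0.0577,"ty": 0.018,"tz": -0.0076,"wx": 0,"wy": 0,"wz": 0.1583},
    {"hand": 0.8,"tx": -0.0577,"ty": 0.018,"tz": -0.0076,"wx": 0,"wy": 0,"wz": 0.1583},
  ],
  newtons=20,
)

```text
time: 13.6
ee_pos: [0.3182, -0.3006, 0.2487]
orientation: [0.997, -0.072, 0.0, 0.0]
ft_force: [0.1, -0.7, 0.1]
gripper_width: 0.894
finger_force: 0.0
```

Request:
servo_tool(
  rows=[
    {"hand": 0.8,"tx": 0,"ty": 0,"tz": 0,"wx": 0,"wy": 0,"wz": 0},
    {"hand": 0.8,"tx": 0,"ty": 0,"tz": 0,"wx": 0,"wy": 0,"wz": 0},
  ],
)

```text
time: 13.85
ee_pos: [0.3201, -0.2999, 0.2485]
orientation: [0.998, -0.07, 0.001, 0.0]
ft_force: [0.1, 0.2, 0.1]
gripper_width: 0.901
finger_force: 0.0
```

```bash
python3 -c "
from plan import *; from m import *
now(); s=snap('wrist');C=cloud(s);P=C[(C[...,2]>.012)&(C[...,2]<.03)&(C[...,0]>.35)&(C[...,0]<.58)&(C[...,1]>-.37)&(C[...,1]<-.24)]
for a in np.arange(.35,.57,.02):
    q=P[(P[:,0]>=a)&(P[:,0]<a+.02)]
    if len(q)>4:print(round(a,2),len(q),np.sort(q[:,1])[[0,len(q)//4,3*len(q)//4,-1]].round(4))
print(P[:,0].min(),P[:,0].max(),np.percentile(P[:,2],[50,95]))
Q=C[(C[...,2]>.036)&(C[...,2]<.05)&(C[...,0]>.64)&(C[...,0]<.73)&(C[...,1]>-.16)&(C[...,1]<-.07)]
print('stopper',len(Q),cv2.minEnclosingCircle((Q[:,:2]*1000).astype(np.float32)), np.percentile(Q[:,2],95))
cv2.imwrite('pics/w3.png',cv2.resize(s['img'][:,:,::-1],(768,576)))"
```

```text
t 13.85 p [ 0.3201 -0.2999  0.2485] yaw -7.99 tilt [ 0.0012 -0.0007] F [0.1 0.2 0.1] w 82.8 ff 0.0 q [-0.76  0.02  1.97  0.    1.15  0.95]
0.35 26 [-0.2943 -0.2901 -0.2856 -0.2815]
0.37 147 [-0.3017 -0.2941 -0.2824 -0.2773]
0.39 76 [-0.3086 -0.304  -0.2766 -0.2735]
0.41 79 [-0.3142 -0.3111 -0.2728 -0.2704]
0.43 80 [-0.3184 -0.3155 -0.2716 -0.2695]
0.45 84 [-0.3225 -0.3193 -0.2705 -0.2686]
0.47 88 [-0.3267 -0.3238 -0.2701 -0.2681]
0.49 103 [-0.3372 -0.3323 -0.268  -0.262 ]
0.51 90 [-0.3413 -0.3388 -0.262  -0.2602]
0.53 38 [-0.3426 -0.2625 -0.2607 -0.2595]
0.36525740294792625 0.54355963106029 [0.02136519 0.02298586]Traceback (most recent call last):
  File "<string>", line 9, in <module>
    print('stopper',len(Q),cv2.minEnclosingCircle((Q[:,:2]*1000).astype(np.float32)), np.percentile(Q[:,2],95))
                                                                                      ~~~~~~~~~~~~~^^^^^^^^^^^
    return _quantile_unchecked(
        a, q, axis, out, overwrite_input, method, keepdims, weights)
    return _ureduce(a,
                    func=_quantile_ureduce_func,
    ...<5 lines>...
                    overwrite_input=overwrite_input,
                    method=method)
    r = func(a, **kwargs)
    result = _quantile(arr,
                       quantiles=q,
    ...<2 lines>...
                       out=out,
                       weights=wgt)
    slices_having_nans = np.isnan(arr[-1, ...])
                                  ~~~^^^^^^^^^
IndexError: index -1 is out of bounds for axis 0 with size 0
```

```bash
python3 -c "
from plan import *; from m import *
plan([.4637,-.2962,.06],-4.7,5)
s=load('wrist');cv2.imwrite('pics/w3.png',cv2.resize(s['img'][:,:,::-1],(768,576)))
C=cloud(s);Q=C[(C[...,2]>.02)&(C[...,2]<.05)&(C[...,0]>.6)&(C[...,0]<.75)&(C[...,1]>-.2)&(C[...,1]<-.03)];print(len(Q))"
```

```text
5 x t [ 0.0283 -0.004   0.0377] w [ 0.     -0.0002 -0.0113]
0
```

View pics/w3.png

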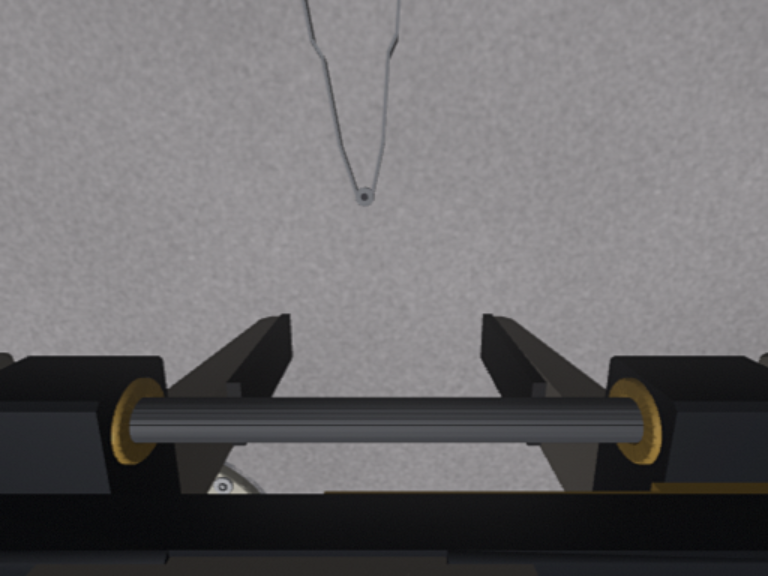

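The hinge is at (364,197) with the arms opening upward, clear of anything else. Going to the grip point.

Request:
servo_tool(
  rows=[
    {"hand": 0.8,"tx": 0.0283,"ty": -0.004,"tz": 0.0377,"wx": 0,"wy": 0,"wz": -0.0113},
    {"hand": 0.8,"tx": 0.0283,"ty": -0.004,"tz": 0.0377,"wx": 0,"wy": 0,"wz": -0.0113},
    {"hand": 0.8,"tx": 0.0283,"ty": -0.004,"tz": 0.0377,"wx": 0,"wy": 0,"wz": -0.0113},
    {"hand": 0.8,"tx": 0.0283,"ty": -0.004,"tz": 0.0377,"wx": 0,"wy": 0,"wz": -0.0113},
    {"hand": 0.8,"tx": 0.0283,"ty": -0.004,"tz": 0.0377,"wx": 0,"wy": 0,"wz": -0.0113},
    {"hand": 0.8,"tx": 0,"ty": 0,"tz": 0,"wx": 0,"wy": 0,"wz": 0},
    {"hand": 0.8,"tx": 0,"ty": 0,"tz": 0,"wx": 0,"wy": 0,"wz": 0},
  ],
)

```text
time: 14.78
ee_pos: [0.4629, -0.2957, 0.0596]
orientation: [0.999, -0.041, -0.0, -0.0]
ft_force: [0.3, -0.5, 0.0]
gripper_width: 0.899
finger_force: 0.0
```

```bash
python3 -c "
from plan import *; from m import *
now();plan([.4637,-.2962,.0035],-4.7,4)
s=snap('wrist');C=cloud(s);Q=C[(C[...,2]>.037)&(C[...,2]<.05)&(C[...,0]>.6)&(C[...,0]<.75)&(C[...,1]>-.2)&(C[...,1]<-.03)];print(len(Q))
if len(Q): print(cv2.minEnclosingCircle((Q[:,:2]*1000).astype(np.float32)))
P=C[(C[...,2]>.016)&(C[...,2]<.026)&(C[...,0]>.5)&(C[...,0]<.6)&(C[...,1]>-.37)&(C[...,1]<-.24)]
if len(P): print(P.min(0),P.max(0))
for a in [.505,.515,.525,.535,.545,.555]:
    q=P[abs(P[:,0]-a)<.005]
    if len(q)>2: print(a,len(q),q[:,1].min(),q[:,1].max(),q[:,1].min()/2+q[:,1].max()/2)
"
```

```text
t 14.78 p [ 0.4629 -0.2957  0.0596] yaw -4.65 tilt [-0.0007  0.0004] F [ 0.3 -0.5  0. ] w 82.7 ff 0.0 q [-0.57  0.44  1.92 -0.    0.79  1.08]
4 x t [0.0002 0.0001 0.014 ] w [-0.0001  0.0002  0.0002]
0
[ 0.50030708 -0.34745216  0.01606403] [ 0.56350007 -0.25859455  0.02332454]
0.505 158 -0.33782968764183047 -0.2621303038607509 -0.2999799957512907
0.515 147 -0.33977691815756117 -0.2602713078705275 -0.3000241130140443
0.525 155 -0.342378793415532 -0.259993451457314 -0.301186122436423
0.535 157 -0.34414800503921383 -0.25962911506631337 -0.3018885600527636
0.545 157 -0.3458579832142237 -0.2589202874974459 -0.3023891353558348
0.555 138 -0.3474521621275237 -0.2589211910467788 -0.30318667658715126
```

Request:
servo_tool(
  rows=[
    {"hand": 0.8,"tx": 0.0002,"ty": 0.0001,"tz": 0.014,"wx": 0,"wy": 0,"wz": 0},
    {"hand": 0.8,"tx": 0.0002,"ty": 0.0001,"tz": 0.014,"wx": 0,"wy": 0,"wz": 0},
    {"hand": 0.8,"tx": 0.0002,"ty": 0.0001,"tz": 0.014,"wx": 0,"wy": 0,"wz": 0},
    {"hand": 0.8,"tx": 0.0002,"ty": 0.0001,"tz": 0.014,"wx": 0,"wy": 0,"wz": 0},
    {"hand": 0.8,"tx": 0,"ty": 0,"tz": 0,"wx": 0,"wy": 0,"wz": 0},
    {"hand": 0.3,"tx": 0,"ty": 0,"tz": 0,"wx": 0,"wy": 0,"wz": 0},
    {"hand": 0.1,"tx": 0,"ty": 0,"tz": 0,"wx": 0,"wy": 0,"wz": 0},
    {"hand": -0.05,"tx": 0,"ty": 0,"tz": 0,"wx": 0,"wy": 0,"wz": 0},
    {"hand": -0.05,"tx": 0,"ty": 0,"tz": 0,"wx": 0,"wy": 0,"wz": 0},
    {"hand": -0.05,"tx": 0,"ty": 0,"tz": 0,"wx": 0,"wy": 0,"wz": 0},
    {"hand": -0.05,"tx": 0,"ty": 0,"tz": 0,"wx": 0,"wy": 0,"wz": 0},
  ],
  newtons=20,
)

```text
time: 16.2
ee_pos: [0.4639, -0.297, 0.0038]
orientation: [0.999, -0.041, 0.0, 0.0]
ft_force: [1.4, 1.5, 5.5]
gripper_width: 0.479
finger_force: 5.7
```

Request:
servo_tool(
  rows=[
    {"hand": -0.05,"tx": 0,"ty": 0,"tz": -0.015,"wx": 0,"wy": 0,"wz": 0},
    {"hand": -0.05,"tx": 0,"ty": 0,"tz": -0.025,"wx": 0,"wy": 0,"wz": 0},
    {"hand": -0.05,"tx": 0,"ty": 0,"tz": -0.03,"wx": 0,"wy": 0,"wz": 0},
    {"hand": -0.05,"tx": 0,"ty": 0,"tz": -0.025,"wx": 0,"wy": 0,"wz": 0},
    {"hand": -0.05,"tx": 0,"ty": -0.02,"tz": 0,"wx": 0,"wy": 0,"wz": 0},
    {"hand": -0.05,"tx": 0,"ty": -0.04,"tz": 0,"wx": 0,"wy": 0,"wz": 0},
    {"hand": -0.05,"tx": 0,"ty": -0.04,"tz": 0,"wx": 0,"wy": 0,"wz": 0},
    {"hand": -0.05,"tx": 0,"ty": -0.04,"tz": 0,"wx": 0,"wy": 0,"wz": 0},
    {"hand": -0.05,"tx": 0,"ty": -0.03,"tz": 0,"wx": 0,"wy": 0,"wz": 0},
    {"hand": -0.05,"tx": 0,"ty": -0.02,"tz": 0,"wx": 0,"wy": 0,"wz": 0},
    {"hand": -0.05,"tx": 0,"ty": 0,"tz": 0,"wx": 0,"wy": 0,"wz": 0},
    {"hand": -0.05,"tx": 0,"ty": 0,"tz": 0,"wx": 0,"wy": 0,"wz": 0},
  ],
  newtons=20,
)

```text
time: 17.7
ee_pos: [0.4786, -0.1073, 0.0979]
orientation: [0.999, -0.041, -0.0, -0.0]
ft_force: [-0.6, 0.2, -0.6]
gripper_width: 0.48
finger_force: 3.8
```

```bash
python3 -c "
from plan import *; from m import *
now()
s=snap('wrist');C=cloud(s);cv2.imwrite('pics/w4.png',cv2.resize(s['img'][:,:,::-1],(768,576)))
for lo,hi in [(.039,.05),(.01,.036)]:
    Q=C[(C[...,2]>lo)&(C[...,2]<hi)&(C[...,0]>.62)&(C[...,0]<.75)&(C[...,1]>-.2)&(C[...,1]<-.03)];print(len(Q))
    if len(Q): print(cv2.minEnclosingCircle((Q[:,:2]*1000).astype(np.float32)),Q.min(0),Q.max(0),np.median(Q,0))
P=C[(C[...,2]>.08)&(C[...,2]<.13)&(C[...,0]>.5)&(C[...,0]<.62)&(C[...,1]>-.2)&(C[...,1]<0)]
for a in np.arange(.505,.6,.01):
    q=P[abs(P[:,0]-a)<.005]
    if len(q)>2: print(a.round(3),len(q),q[:,1].min().round(4),q[:,1].max().round(4),(q[:,1].min()/2+q[:,1].max()/2).round(4),np.percentile(q[:,2],[10,95]).round(4))
"
```

```text
t 17.7 p [ 0.4786 -0.1073  0.0979] yaw -4.72 tilt [-0.001   0.0001] F [-0.6  0.2 -0.6] w 44.2 ff 3.8 q [-0.22  0.3   2.02 -0.    0.82  1.43]
0
0
0.505 360 -0.135 -0.0873 -0.1112 [0.0998 0.1171]
0.515 502 -0.1413 -0.0843 -0.1128 [0.099  0.1173]
0.525 490 -0.144 -0.0814 -0.1127 [0.0992 0.1177]
0.535 463 -0.1457 -0.0815 -0.1136 [0.1    0.1181]
0.545 488 -0.1474 -0.0817 -0.1145 [0.1001 0.1183]
0.555 519 -0.1487 -0.082 -0.1154 [0.1007 0.1186]
0.565 545 -0.1503 -0.0823 -0.1163 [0.101 0.119]
0.575 282 -0.1508 -0.0826 -0.1167 [0.1012 0.1191]
```

View pics/w4.png

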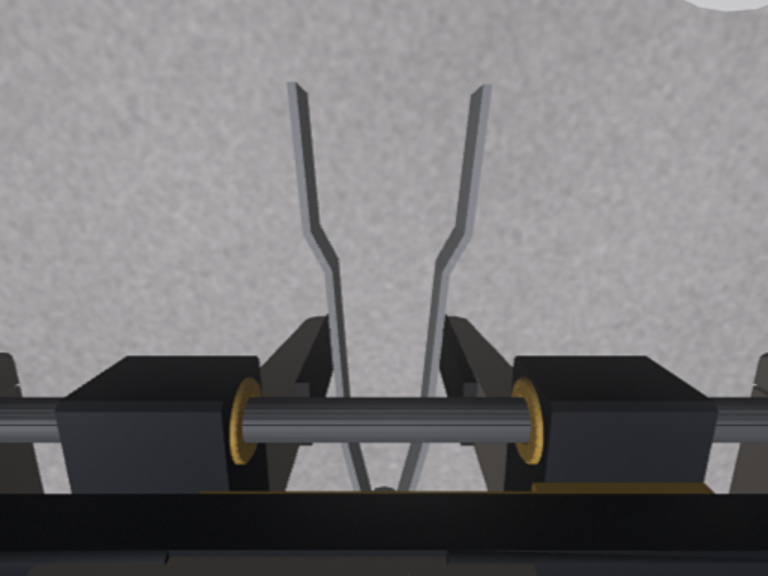

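The tongs are held symmetrically, with jaw tips at (290,85) and (490,88). The stopper is beyond the view, so I'll step forward.

Request:
servo_tool(
  rows=[
    {"hand": -0.05,"tx": 0.015,"ty": -0.001,"tz": 0,"wx": 0,"wy": 0,"wz": 0},
    {"hand": -0.05,"tx": 0.025,"ty": -0.001,"tz": 0,"wx": 0,"wy": 0,"wz": 0},
    {"hand": -0.05,"tx": 0.02,"ty": -0.001,"tz": 0,"wx": 0,"wy": 0,"wz": 0},
    {"hand": -0.05,"tx": 0.01,"ty": -0.001,"tz": 0,"wx": 0,"wy": 0,"wz": 0},
    {"hand": -0.05,"tx": 0,"ty": 0,"tz": 0,"wx": 0,"wy": 0,"wz": 0},
    {"hand": -0.05,"tx": 0,"ty": 0,"tz": 0,"wx": 0,"wy": 0,"wz": 0},
  ],
  newtons=20,
)

```text
time: 18.5
ee_pos: [0.5485, -0.1093, 0.0981]
orientation: [0.999, -0.042, -0.001, -0.0]
ft_force: [-0.3, 0.5, -0.2]
gripper_width: 0.472
finger_force: 3.8
```

```bash
python3 -c "
from plan import *; from m import *
now()
s=snap('wrist');C=cloud(s);cv2.imwrite('pics/w5.png',cv2.resize(s['img'][:,:,::-1],(768,576)))
for lo,hi in [(.039,.05),(.008,.034)]:
    Q=C[(C[...,2]>lo)&(C[...,2]<hi)&(C[...,0]>.64)&(C[...,0]<.75)&(C[...,1]>-.2)&(C[...,1]<-.03)];print(len(Q))
    if len(Q): print(cv2.minEnclosingCircle((Q[:,:2]*1000).astype(np.float32)),Q.min(0),Q.max(0),np.median(Q,0))
for n in ['scene','side']:
    s=snap(n);C=cloud(s)
    Q=C[(C[...,2]>.039)&(C[...,2]<.05)&(C[...,0]>.64)&(C[...,0]<.75)&(C[...,1]>-.2)&(C[...,1]<-.03)]
    if len(Q): print(n,len(Q),cv2.minEnclosingCircle((Q[:,:2]*1000).astype(np.float32)))
"
```

```text
t 18.5 p [ 0.5485 -0.1093  0.0981] yaw -4.76 tilt [-0.0011  0.0002] F [-0.3  0.5 -0.2] w 43.5 ff 3.8 q [-0.2   0.39  1.87 -0.    0.88  1.45]
1322
((685.6448364257812, -119.1562271118164), 15.94225025177002) [ 0.67027174 -0.13458445  0.03900124] [ 0.69955672 -0.10393713  0.04404223] [ 0.68570371 -0.11889696  0.04112299]
306
((682.14208984375, -118.37016296386719), 18.26180076599121) [ 0.66704414 -0.13631298  0.00811223] [ 0.68553988 -0.10042733  0.03399447] [ 0.66944449 -0.11793256  0.02215836]
scene 104 ((689.153076171875, -120.02326202392578), 16.322813034057617)
side 36 ((681.389404296875, -114.007568359375), 16.605981826782227)
```

View pics/w5.png

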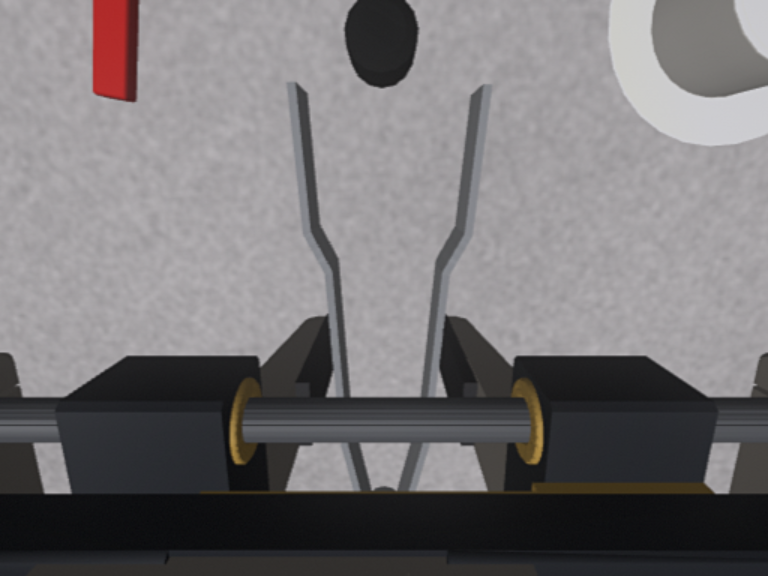

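Stopper seen at (381,40), between the jaws' lines. Lower, then slide on.

Request:
servo_tool(
  rows=[
    {"hand": -0.05,"tx": 0,"ty": -0.001,"tz": 0.02,"wx": 0,"wy": 0,"wz": 0},
    {"hand": -0.05,"tx": 0,"ty": -0.001,"tz": 0.03,"wx": 0,"wy": 0,"wz": 0},
    {"hand": -0.05,"tx": 0,"ty": -0.001,"tz": 0.024,"wx": 0,"wy": 0,"wz": 0},
    {"hand": -0.05,"tx": 0,"ty": -0.001,"tz": 0.012,"wx": 0,"wy": 0,"wz": 0},
    {"hand": -0.05,"tx": 0,"ty": 0,"tz": 0,"wx": 0,"wy": 0,"wz": 0},
    {"hand": -0.05,"tx": 0.01,"ty": 0,"tz": 0,"wx": 0,"wy": 0,"wz": 0},
    {"hand": -0.05,"tx": 0.015,"ty": 0,"tz": 0,"wx": 0,"wy": 0,"wz": 0},
    {"hand": -0.05,"tx": 0.015,"ty": 0,"tz": 0,"wx": 0,"wy": 0,"wz": 0},
    {"hand": -0.05,"tx": 0.012,"ty": 0,"tz": 0,"wx": 0,"wy": 0,"wz": 0},
    {"hand": -0.05,"tx": 0.01,"ty": 0,"tz": 0,"wx": 0,"wy": 0,"wz": 0},
    {"hand": -0.05,"tx": 0,"ty": 0,"tz": 0,"wx": 0,"wy": 0,"wz": 0},
    {"hand": -0.05,"tx": 0,"ty": 0,"tz": 0,"wx": 0,"wy": 0,"wz": 0},
  ],
  newtons=20,
)

```text
time: 20.15
ee_pos: [0.6108, -0.1104, 0.0121]
orientation: [0.999, -0.041, -0.0, -0.0]
ft_force: [0.7, -0.3, -0.3]
gripper_width: 0.474
finger_force: 3.8
```

```bash
python3 -c "
from plan import *; from m import *
now()
s=snap('wrist');C=cloud(s);cv2.imwrite('pics/w6.png',cv2.resize(s['img'][:,:,::-1],(768,576)))
Q=C[(C[...,2]>.0385)&(C[...,2]<.05)&(C[...,0]>.64)&(C[...,0]<.75)&(C[...,1]>-.16)&(C[...,1]<-.07)]
print(cv2.minEnclosingCircle((Q[:,:2]*1000).astype(np.float32)))
P=C[(C[...,2]>.022)&(C[...,2]<.035)&(C[...,0]>.63)&(C[...,0]<.73)&(C[...,1]>-.17)&(C[...,1]<-.06)]
for a in np.arange(.635,.72,.01):
    q=P[abs(P[:,0]-a)<.005]
    if len(q)>2: print(a.round(3),len(q),q[:,1].min().round(4),q[:,1].max().round(4),(q[:,1].min()/2+q[:,1].max()/2).round(4),np.percentile(q[:,2],[10,95]).round(4))
"
```

```text
t 20.15 p [ 0.6108 -0.1104  0.0121] yaw -4.75 tilt [-0.0009  0.0001] F [ 0.7 -0.3 -0.3] w 43.6 ff 3.8 q [-0.18  0.59  1.77 -0.    0.78  1.47]
((686.1972045898438, -119.10482788085938), 16.5799560546875)
0.635 251 -0.137 -0.0903 -0.1136 [0.0254 0.0312]
0.645 334 -0.1433 -0.0884 -0.1158 [0.0245 0.0316]
0.655 341 -0.1471 -0.0847 -0.1159 [0.0247 0.032 ]
0.665 340 -0.1484 -0.0846 -0.1165 [0.0248 0.0329]
0.675 368 -0.1503 -0.0848 -0.1175 [0.0249 0.0332]
0.685 392 -0.1519 -0.0852 -0.1185 [0.0249 0.0334]
0.695 409 -0.1532 -0.0853 -0.1193 [0.0252 0.0339]
0.705 308 -0.154 -0.0856 -0.1198 [0.025  0.0341]
```

View pics/w6.png

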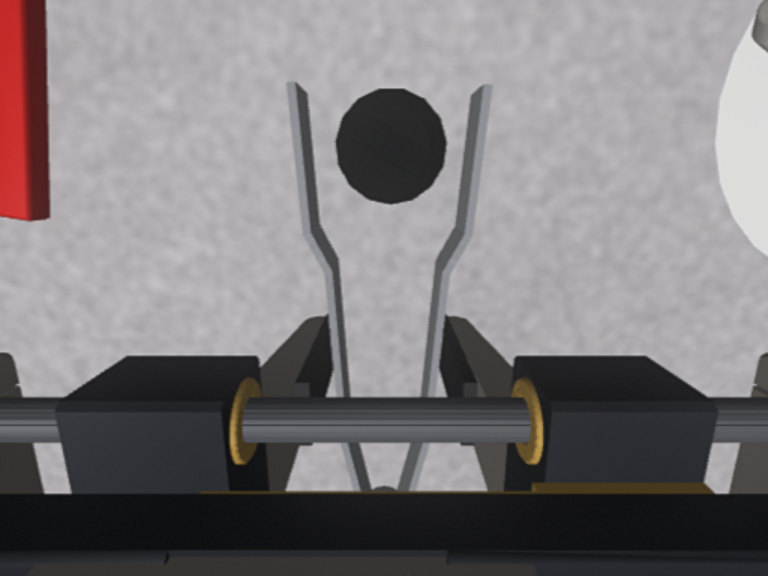

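The stopper at (391,146) sits centred between the jaws, so I squeeze.

Request:
servo_tool(
  rows=[
    {"hand": -0.15,"tx": 0,"ty": 0,"tz": 0,"wx": 0,"wy": 0,"wz": 0},
    {"hand": -0.22,"tx": 0,"ty": 0,"tz": 0,"wx": 0,"wy": 0,"wz": 0},
    {"hand": -0.28,"tx": 0,"ty": 0,"tz": 0,"wx": 0,"wy": 0,"wz": 0},
    {"hand": -0.33,"tx": 0,"ty": 0,"tz": 0,"wx": 0,"wy": 0,"wz": 0},
    {"hand": -0.4,"tx": 0,"ty": 0,"tz": 0,"wx": 0,"wy": 0,"wz": 0},
    {"hand": -1,"tx": 0,"ty": 0,"tz": 0,"wx": 0,"wy": 0,"wz": 0},
    {"hand": -1,"tx": 0,"ty": 0,"tz": 0,"wx": 0,"wy": 0,"wz": 0},
    {"hand": -1,"tx": 0,"ty": 0,"tz": 0,"wx": 0,"wy": 0,"wz": 0},
  ],
  newtons=23,
)

```text
time: 21.2
ee_pos: [0.6114, -0.1104, 0.0124]
orientation: [0.999, -0.041, -0.0, 0.0]
ft_force: [0.3, -0.9, -0.2]
gripper_width: 0.335
finger_force: 23.0
```

Request:
servo_tool(
  rows=[
    {"hand": -1,"tx": 0,"ty": 0,"tz": -0.01,"wx": 0,"wy": 0,"wz": 0},
    {"hand": -1,"tx": 0,"ty": 0,"tz": -0.02,"wx": 0,"wy": 0,"wz": 0},
    {"hand": -1,"tx": 0,"ty": 0,"tz": -0.03,"wx": 0,"wy": 0,"wz": 0},
    {"hand": -1,"tx": 0,"ty": 0,"tz": -0.03,"wx": 0,"wy": 0,"wz": 0},
    {"hand": -1,"tx": 0,"ty": 0,"tz": -0.02,"wx": 0,"wy": 0,"wz": 0},
    {"hand": -1,"tx": 0,"ty": 0,"tz": -0.01,"wx": 0,"wy": 0,"wz": 0},
    {"hand": -1,"tx": 0,"ty": 0,"tz": 0,"wx": 0,"wy": 0,"wz": 0},
    {"hand": -1,"tx": 0,"ty": 0,"tz": 0,"wx": 0,"wy": 0,"wz": 0},
  ],
  newtons=23,
)

```text
time: 22.2
ee_pos: [0.6107, -0.1103, 0.1314]
orientation: [0.999, -0.041, -0.001, -0.0]
ft_force: [-0.2, 0.2, -2.1]
gripper_width: 0.334
finger_force: 22.9
```

```bash
python3 -c "
from plan import *; from m import *
now()
s=snap('wrist');C=cloud(s)
Q=C[(C[...,2]>.1)&(C[...,2]<.2)&(C[...,0]>.667)&(C[...,0]<.72)&(C[...,1]>-.135)&(C[...,1]<-.10)]
print(len(Q),cv2.minEnclosingCircle((Q[:,:2]*1000).astype(np.float32)),np.percentile(Q[:,2],[10,50,95]))
plan([.4309,.2773,.13],-4.75,12)"
```

```text
t 22.2 p [ 0.6107 -0.1103  0.1314] yaw -4.75 tilt [-0.0016  0.0003] F [-0.2  0.2 -2.1] w 30.7 ff 22.9 q [-0.18  0.43  1.71  0.    1.    1.47]
4464 ((690.6729736328125, -115.60687255859375), 24.015531539916992) [0.15499582 0.15906629 0.16094119]
12 x t [-0.0176 -0.031   0.0001] w [-0.      0.0002  0.    ]
```

The stopper is lifted (top at z = 0.16). Carry it over the stand.

Request:
servo_tool(
  rows=[
    {"hand": -1,"tx": -0.007,"ty": -0.012,"tz": 0,"wx": 0,"wy": 0,"wz": 0},
    {"hand": -1,"tx": -0.014,"ty": -0.025,"tz": 0,"wx": 0,"wy": 0,"wz": 0},
    {"hand": -1,"tx": -0.021,"ty": -0.037,"tz": 0,"wx": 0,"wy": 0,"wz": 0},
    {"hand": -1,"tx": -0.021,"ty": -0.037,"tz": 0,"wx": 0,"wy": 0,"wz": 0},
    {"hand": -1,"tx": -0.021,"ty": -0.037,"tz": 0,"wx": 0,"wy": 0,"wz": 0},
    {"hand": -1,"tx": -0.021,"ty": -0.037,"tz": 0,"wx": 0,"wy": 0,"wz": 0},
    {"hand": -1,"tx": -0.021,"ty": -0.037,"tz": 0,"wx": 0,"wy": 0,"wz": 0},
    {"hand": -1,"tx": -0.021,"ty": -0.037,"tz": 0,"wx": 0,"wy": 0,"wz": 0},
    {"hand": -1,"tx": -0.021,"ty": -0.037,"tz": 0,"wx": 0,"wy": 0,"wz": 0},
    {"hand": -1,"tx": -0.021,"ty": -0.037,"tz": 0,"wx": 0,"wy": 0,"wz": 0},
    {"hand": -1,"tx": -0.015,"ty": -0.026,"tz": 0,"wx": 0,"wy": 0,"wz": 0},
    {"hand": -1,"tx": -0.007,"ty": -0.012,"tz": 0,"wx": 0,"wy": 0,"wz": 0},
  ],
  newtons=23,
)

```text
time: 23.75
ee_pos: [0.4304, 0.278, 0.132]
orientation: [0.999, -0.04, -0.0, 0.0]
ft_force: [0.1, -0.1, -2.2]
gripper_width: 0.332
finger_force: 22.9
```

Request:
servo_tool(
  rows=[
    {"hand": -1,"tx": 0,"ty": 0,"tz": 0,"wx": 0,"wy": 0,"wz": 0},
    {"hand": -1,"tx": 0,"ty": 0,"tz": 0,"wx": 0,"wy": 0,"wz": 0},
    {"hand": -1,"tx": 0,"ty": 0,"tz": 0,"wx": 0,"wy": 0,"wz": 0},
    {"hand": -1,"tx": 0,"ty": 0,"tz": 0,"wx": 0,"wy": 0,"wz": 0},
    {"hand": -1,"tx": 0,"ty": 0,"tz": 0,"wx": 0,"wy": 0,"wz": 0},
    {"hand": -1,"tx": 0,"ty": 0,"tz": 0,"wx": 0,"wy": 0,"wz": 0},
  ],
  newtons=23,
)

```text
time: 24.5
ee_pos: [0.432, 0.2766, 0.1324]
orientation: [0.999, -0.042, -0.0, 0.0]
ft_force: [-0.1, 1.0, -0.8]
gripper_width: 0.331
finger_force: 22.9
```

```bash
python3 -c "
from plan import *; from m import *
now()
s=snap('scene');C=cloud(s);wood(s)
cv2.imwrite('pics/f.png',cv2.resize(s['img'][:,:,::-1],(768,576)))
s=snap('wrist');C=cloud(s);Q=C[(C[...,2]>.152)&(C[...,2]<.17)&(C[...,0]>.47)&(C[...,0]<.55)&(C[...,1]>.23)&(C[...,1]<.31)]
print(len(Q),cv2.minEnclosingCircle((Q[:,:2]*1000).astype(np.float32)))"
```

```text
t 24.5 p [0.432  0.2766 0.1324] yaw -4.76 tilt [-0. -0.] F [-0.1  1.  -0.8] w 30.4 ff 22.9 q [ 0.57  0.28  1.95 -0.    0.91  2.22]
px 326.0 189.0 n 1085 ctr [507.8 268.2] size [147.8 148.2] yaw 100.8 ztop [0.0197 0.0237]
5013 ((500.7272033691406, 269.0412902832031), 35.02280807495117)
```

View pics/f.png

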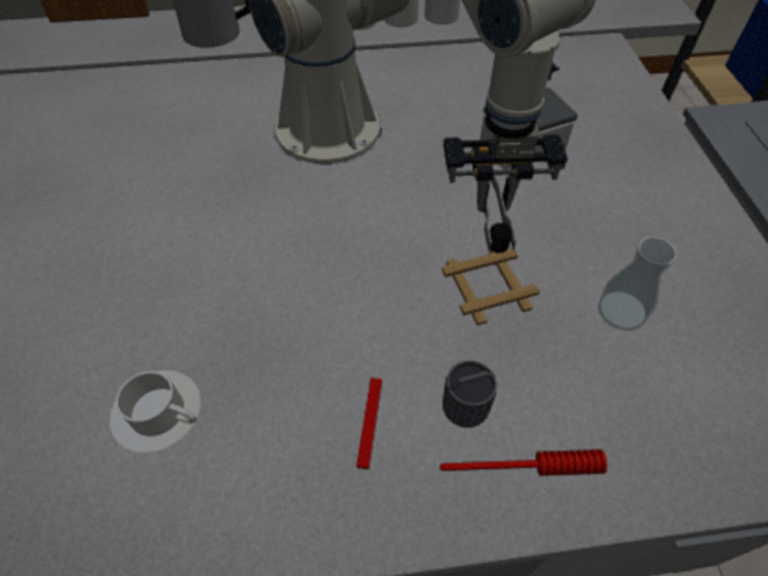

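The square frame is at about (491,288), the stopper is held in the tongs at (500,238) above its middle, and the bystanders are unmoved.

```bash
python3 -c "
from plan import *
now();print(manip.hand_in())"
```

```text
t 24.6 p [0.4319 0.2767 0.1324] yaw -4.75 tilt [0. 0.] F [-0.3 -0.4 -1.3] w 30.4 ff 22.9 q [ 0.57  0.28  1.95 -0.    0.91  2.22]
the job is handed in; nothing more can be done
None
```

The job was handed in at 24.6 s: the four slats form a square frame, and the tongs hold the stopper still over its middle, about 9 cm above the slats, with the carafe, teacup and filter unmoved; no verdict came back.

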